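Start a pump leak test: roll the speed wheel one click and press start

TASK

On the pump speed controller, use a fingertip to roll the top of the knurled thumbwheel towards the robot by one click, so that it rests in the middle of its three notches with its white mark at the top. Then push the round button on the start box fully down with a fingertip, let it come back up, and move clear. Use light touches (under 40 N), do not squeeze, lift or shove either box (20 mm at most), and leave the other things on the mat as they stand.

Things in the scene. Friction and masses are not known exactly. Their poses are not given: they have to be found in the camera images.
- pump_box: Pump speed controller, a loose black box 120 x 100 x 50 mm (x, y, z), about 1 kg. Origin: centre of its underside; z up; its -x side is turned roughly to the robot (yaw within 0.6 rad). Out of the middle of its top stands a dark grey knurled wheel, radius 34 mm, 22 mm wide, its axle along the box's y, 40 mm above the table.
- wheel_top (a point): Crest of the unpressed wheel, a point fixed to the box, 74 mm above the table over the box's centre; axes as pump_box. The wheel is sprung: it starts to sink at 4.5 N and is 6 mm down at 13.5 N. Beside it stand two fixed round black cheeks, radius 28 mm, 10 mm thick, from 12 to 22 mm either side of the centre, 6 mm lower than the crest.
- pump_wheel (a joint): Wheel angle, rad: 0 in the first notch (start), 0.70 middle, 1.40 third. Grows as the wheel's top moves along the box's -x, to the robot; one notch is 24 mm at the rim. Leaving a notch takes about 1.5 N at the rim; past half-way it snaps into the next. A white 6 mm mark across the rim is on the +x side in the first notch, at the crest in the middle one; white ticks on the cheeks show all three.
- start_box: Start box, loose and black, 90 x 90 x 45 mm, 0.8 kg. Origin: centre of its underside, z up. On the centre of its top is a round grey push button in a dark round housing. The two boxes may stand either way round, left or right.
- start_button_top (a point): Centre of the button's top face (radius 16 mm), 67 mm above the table when up; it moves down with the button. The housing's rim (radius 24 mm) is 10 mm lower.
- start_button (a joint): Travel of the button, m: 0 up, 0.006 fully down at 5 N; springs back.
- fitting_a: Bystander: aluminium tube fitting, 28 mm across, 30 mm high, between the boxes. Origin: centre of its underside.
- fitting_b: Bystander: the same fitting in brass, between the boxes. Origin: centre of its underside.
- screwdriver: Bystander: screwdriver lying beyond the boxes.
- cutter: Bystander: yellow knife, 160 x 22 x 14 mm, lying beyond the boxes. Origin: underside of its handle.
- screw_tray: Bystander: grey tray 90 x 120 x 25 mm at the left. Origin: centre of its underside.
- coolant: Bystander: closed bottle, 60 mm across, 150 mm high, at the right. Origin: centre of its underside.
- tube_end: Bystander: clear tube offcut standing upright, 32 mm across, 60 mm high, nearer the robot. Origin: centre of its underside.
Mind the look-alikes: they are no part of the job. Leave any red look-alike of the pump_box alone. Leave any blue look-alike of the start_box alone.

How it is judged (in metres and radians):
On the way, in this order (a step that is already met when the one before it is completed fails the run):
1. the wheel has clicked into its middle notch (value of joint pump_wheel between 0.55 and 0.85 rad and contact force between the fingers and pump_box below 0.2 N), for 0.2 s.
2. the start button is pushed down with the wheel in the middle notch (value of joint start_button above 0.0045 m and value of joint pump_wheel between 0.55 and 0.85 rad), for 0.05 s.
At the end, for the whole second after the job is handed in: The wheel rests in its middle notch (0.70 rad, within 0.15) and the button is up again after having been pushed at least 4.5 mm down once the wheel was set and let go; both boxes stand within 20 mm of where they stood, at rest (value of joint pump_wheel between 0.55 and 0.85 rad and value of joint start_button below 0.0015 m and distance of each of pump_box, start_box from where it was at the start of the episode below 0.02 m and linear speed of each of pump_box, start_box below 0.02 m/s); the robot touches nothing.
It fails at once if a box is lifted, tipped or shoved more than 20 mm (distance of any of pump_box, start_box from where it was at the start of the episode above 0.02 m or height (world z) of any of pump_box, start_box above 0.01 m or angle between any of pump_box, start_box's own z axis and vertical above 0.12 rad).
It fails at once if another thing is picked up or moved more than 20 mm (distance of any of fitting_a, fitting_b, screwdriver, cutter, screw_tray, coolant, tube_end from where it was at the start of the episode above 0.02 m).
It fails at once if a box or its control is squeezed or pressed with over 40 N (contact force between the fingers and pump_box above 40 N or contact force between the fingers and start_box above 40 N).
It also fails if it takes over 45 s, if anything falls off the work surface, if the arm or the gripper's body presses on something with over 40 N, if the wrist force passes 120 N, or if a joint passes its speed limit or range.

ROBOT

A 7-joint arm with a two-finger parallel gripper is mounted at the origin on the work surface. World frame = base frame: x ahead of the robot, y to its left, z up, the work surface at z = 0. Lengths are in mm, angles in degrees, forces in N, time in s.
With the tool pointing down it reaches from about 400 to 850 mm from the base axis. Payload 10.4 kg.
Tool frame: the origin (TCP) lies midway between the tips of the shut fingers; the grasp point (between the pads) lies 19 mm behind it (arm.hold_point_z is the distance from the TCP to the grasp point, in mm); y points along the fingers, x is the direction in which the jaws open and shut, and the axes are right-handed (so a half turn about y gives the same grasp; the last joint's range is limited). The gripper opens to 85 mm and grips with 20 to 120 N. Pads are 22 mm wide; open, the fingers measure 114 mm over their backs; the gripper's body (76 mm by 85 mm) begins 54 mm behind the grasp point. The pads swing forward as they close: fully open they stand 13 mm farther back than shut.
Start: joints at [-78.014, 19.034, -3.707, 83.658, 1.238, 77.344, -5.071], TCP at [143.566, 608.311, 208.938] pointing down, gripper open.
Joint ranges: [-148.97, 148.97], [-28.65, 121.19], [-84.17, 76.75], [9.2, 138.47], [-72.65, 252.65], [3.7, 117.97], [-149.18, 149.18]. Speed limits (degrees/s): [127.2, 127.2, 159.86, 159.86, 180, 180, 180].

INTERFACE

Orientations are given as [roll, pitch, yaw] about the fixed x, y, z axes, in that order (R = Rz(yaw) Ry(pitch) Rx(roll)).
In Python, from rig import arm gives the robot as it stands.
- The arm moves only by the tool jog_arm, never from a script. Its argument "deltas" is a list of rows, each a list of 5 numbers: the shift along the tool's x, y, z in mm, then the turn about the tool's y in degrees, then the finger opening in mm, from 0 to 85.4. A call has 1 to 12 rows; each row shifts and turns the commanded pose from where the row before left it, along the tool's axes as they then stand; what a row does not reach is not made up. A row lasts 1/8 s, in which the tool goes at most 62.5 mm and 10.7 degrees, less where a joint would pass 70% of its speed; a pose out of reach is approached as far as the arm can. A call is refused whole if a number of a shift passes 62.5 or a number of a turn 10.7, either way. A call with a gripper value outside its range is refused whole. The fingers move at their own pace and stop on an object; the grip force is fixed at half the most. Time passes only in rows, so rows that do not move let the fingers close. It gives the time, the measured TCP pose, the force and the opening at its end, in the units of the state.
- arm.state(): the state, without advancing time (a new reading comes with each control period).
- arm.camera(name): name is "scene" or "top" or "wrist"; returns a dict with "color" (384x512x3 uint8, blue, green, red), "intrinsics" (3x3 intrinsics, pixels), "D" ([k1, k2, p1, p2, k3] as OpenCV has them; the pictures are not rectified), "world_to_cam" (4x4, takes a point from world to camera coordinates); the wrist camera has in their place "T_tool_cam" (4x4, takes a point from camera to tool coordinates, whose origin is the TCP and whose axes are the tool frame's). Camera axes: x right, y down, z forward; pixel columns grow to the right and rows downward; lengths in mm; the calibration is good to about 2 mm. A picture is of the moment at which its call begins: read the wrist's pose just before it. There is no depth.
- arm.hand_in(): hands the job in, once; it reports no verdict.
The state is a dict: "time_s": time; "joint_pos": joint angles; "qvel": joint speeds; "tau": joint torques, N m; "ee_pos": TCP position; "tool_rot": TCP orientation; "force": force on the tool from outside, world axes, zero at the start; "ft_torque": the same for the moment, N m; "width": finger opening in mm.
Only numpy, scipy, OpenCV 4.12 (cv2) and the standard library are available. Lean on these libraries where they do the work, as an engineer would, in place of code of your own. Each camera call takes 0.05 s, during which the arm holds its last target.

## Working session

There is one attempt and no reset: what is moved stays moved. The work goes in short steps, Python scripts to look and compute and a tool call to move; the robot and the scene stay as the last step left them, time stands still between calls to the robot, and variables do not carry over. Pictures are saved under pics/ and viewed, and the job is handed in when it is done.

Besides the shell and the picture viewer there is one more tool, called after "Call:" by a JSON object that holds its "name" and its "arguments", one argument or row to a line. jog_arm: Moves the arm, as the interface text tells. Its arguments: {"type":"object","properties":{"deltas":{"type":"array"}},"required":["deltas"]}

```bash
mkdir -p pics; ls
python3 - <<'E'
from rig import arm
import cv2
s=arm.state()
print({k:s[k] for k in s})
for n in ("scene","top","wrist"):
    c=arm.camera(n); cv2.imwrite(f"pics/{n}0.png",c["color"])
    print(n,c["intrinsics"],c["D"],c.get("world_to_cam"),c.get("T_tool_cam"))
E
```

```text
pics
{'time_s': 0.0, 'joint_pos': array([-78.01274708,  19.0712334 ,  -3.70643613,  83.70849465,
         1.2370533 ,  77.34377322,  -5.06998397]), 'qvel': array([-0.05724753,  0.11762405,  0.09218014, -0.07444722, -0.05548806,
        0.01127072,  0.01620432]), 'tau': array([-1.42902459e-04, -6.25432062e+01,  4.89755091e-02, -3.91620576e+01,
        1.62071380e-02,  9.54578281e-03,  1.18417967e-05]), 'ee_pos': array([143.50366819, 607.85959138, 208.10326928]), 'tool_rot': array([-9.00036971e+01,  8.35943765e-02,  7.67191266e+01]), 'force': array([ 0.22205118, -0.01138615,  0.02318913]), 'ft_torque': array([-0.01243021, -0.02000672, -0.00224212]), 'width': 85.53535564425613}
scene [[403.6151231    0.         253.15818417]
 [  0.         403.6151231  185.67835202]
 [  0.           0.           1.        ]] [-0.01375911  0.          0.          0.          0.        ] [[-4.79670477e-01  8.77410528e-01  8.18534409e-03  2.52206533e+02]
 [ 6.82524289e-01  3.78958420e-01 -6.24940886e-01 -3.28257187e+02]
 [-5.51431618e-01 -2.94178997e-01 -7.80629162e-01  1.48859223e+03]
 [ 0.00000000e+00  0
[... 288 characters left out ...]
561e-02  2.29503543e+01]
 [-9.86065252e-01  2.76948823e-02 -1.64037533e-01  5.58782758e+02]
 [ 1.64272171e-01  6.40551693e-03 -9.86394253e-01  1.07384383e+03]
 [ 0.00000000e+00  0.00000000e+00  0.00000000e+00  1.00000000e+00]] None
wrist [[339.73378546   0.         260.90150671]
 [  0.         339.73378546 188.98611287]
 [  0.           0.           1.        ]] [-0.08022296  0.          0.          0.          0.        ] None [[ 9.99999626e-01 -8.14719486e-04  2.90527466e-04  5.58657423e-01]
 [-5.24064406e-04 -3.03462870e-01  9.52843120e-01 -1.66243107e+02]
 [-6.88135559e-04 -9.52842916e-01 -3.03463183e-01  7.70395682e+01]
 [ 0.00000000e+00  0.00000000e+00  0.00000000e+00  1.00000000e+00]]
```

View pics/scene0.png

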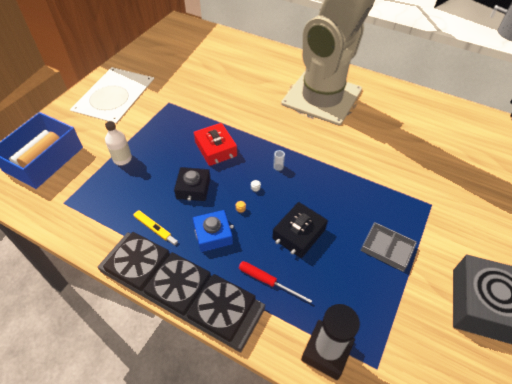

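View pics/top0.png

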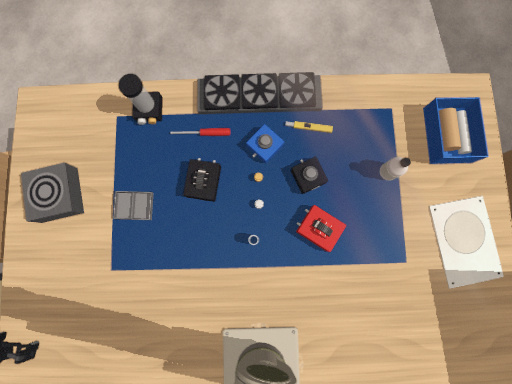

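View pics/wrist0.png

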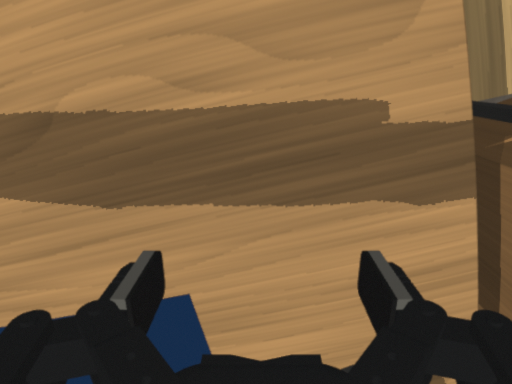

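The top view shows the black pump box near (203,180), black start box near (310,174), the red and blue look-alikes at (322,228)/(265,142), fittings at (258,177)/(259,204), and the tube at (253,240). Next I zoom in and measure.

```bash
cat > h.py <<'E'
import numpy as np,cv2
def ray(c,uv):
    p=cv2.undistortPoints(np.array([[uv]],float),c["intrinsics"],c["D"])[0,0]
    W=c["world_to_cam"];R=W[:3,:3];t=W[:3,3]
    return -R.T@t, R.T@np.array([p[0],p[1],1.])
def onz(c,uv,z):
    o,d=ray(c,uv); return o+d*(z-o[2])/d[2]
def tri(c1,u1,c2,u2):
    o,d=ray(c1,u1);q,e=ray(c2,u2)
    A=np.stack([d,-e],1);s=np.linalg.lstsq(A,q-o,rcond=None)[0]
    a=o+d*s[0];b=q+e*s[1];return (a+b)/2,np.linalg.norm(a-b)
def proj(c,P):
    W=c["world_to_cam"];r=cv2.Rodrigues(W[:3,:3])[0]
    return cv2.projectPoints(np.array(P,float).reshape(-1,3),r,W[:3,3],c["intrinsics"],c["D"])[0][:,0]
E
python3 - <<'E'
import cv2
t=cv2.imread("pics/top0.png");s=cv2.imread("pics/scene0.png")
def crop(im,x,y,w,h,n,k): cv2.imwrite(n,cv2.resize(im[y:y+h,x:x+w],None,fx=k,fy=k,interpolation=cv2.INTER_NEAREST))
crop(t,170,140,70,70,"pics/t_pump.png",8)
crop(t,280,145,60,60,"pics/t_start.png",8)
crop(s,260,190,80,75,"pics/s_pump.png",8)
crop(s,160,150,70,60,"pics/s_start.png",8)
E
```

```text
(no output)
```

View pics/t_pump.png

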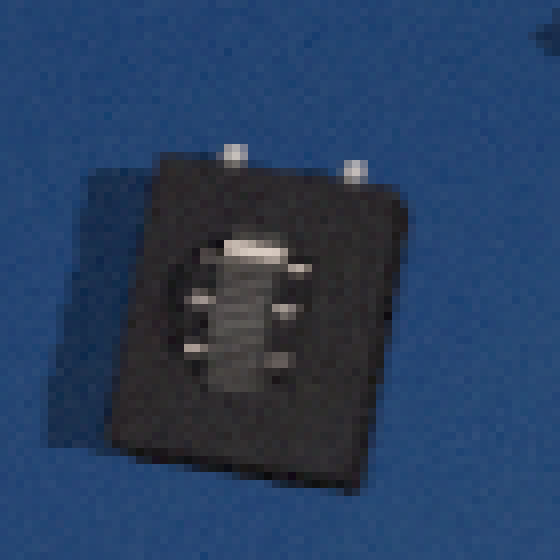

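View pics/t_start.png

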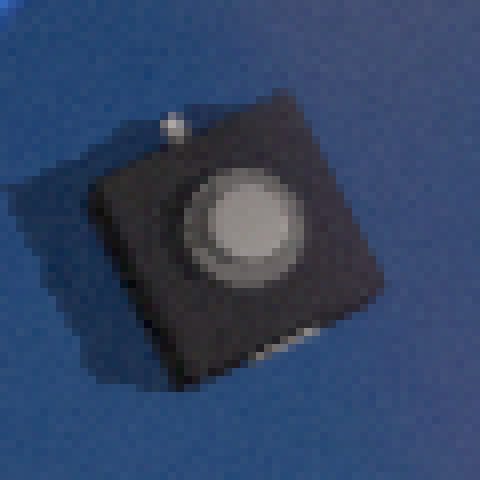

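View pics/s_pump.png

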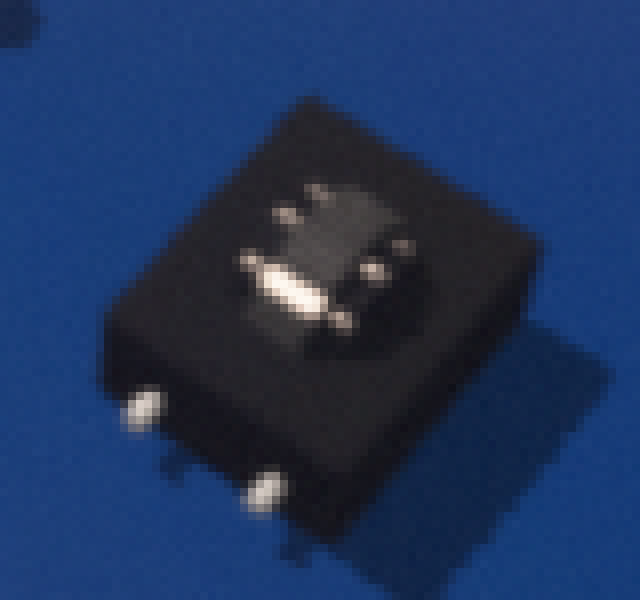

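View pics/s_start.png

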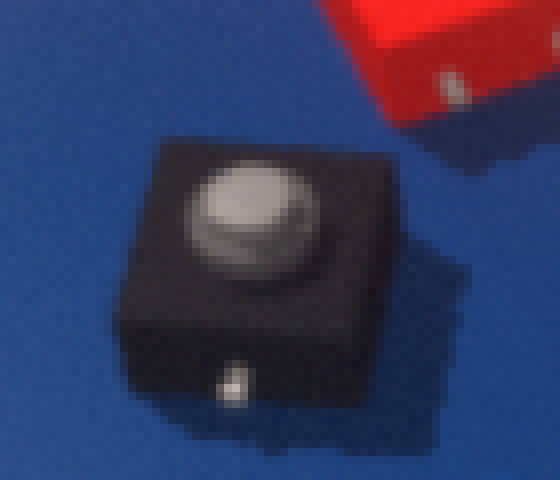

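```bash
cat > m1.py <<'E'
from rig import arm
from h import *
T=arm.camera("top");S=arm.camera("scene")
tp=lambda x,y:(x/8+170-.5,y/8+140-.5)
sp=lambda x,y:(x/8+260-.5,y/8+190-.5)
print("cams",ray(T,(0,0))[0],ray(S,(0,0))[0])
cs=[tp(160,157),tp(407,190),tp(362,478),tp(110,443)]
P=[onz(T,c,50) for c in cs]
for p in P: print(p.round(1))
P=np.array(P);print("c",P.mean(0),[np.linalg.norm(P[i]-P[(i+1)%4]) for i in range(4)])
ds=[P[0]-P[3],P[1]-P[2]];print("yaw x",[np.degrees(np.arctan2(d[1],d[0])) for d in ds])
ds=[P[0]-P[1],P[3]-P[2]];print("yaw y",[np.degrees(np.arctan2(d[1],d[0]))-90 for d in ds])
for n,a,b in [("mark",tp(254,250),sp(290,292)),("tickmidL",tp(201,300),sp(373,271)),("tickmidR",tp(285,311),sp(287,215)),("tick0L",tp(208,255),sp(342,320)),("tick0R",tp(298,268),sp(250,260)),("tick2L",tp(193,348),sp(402,246)),("tick2R",tp(280,359),sp(318,191))]:
    p,e=tri(T,a,S,b);print(n,p.round(1),round(e,1))
t2=lambda x,y:(x/8+280-.5,y/8+145-.5)
s2=lambda x,y:(x/8+160-.5,y/8+150-.5)
print("btn top@67",onz(T,t2(250,220),67),onz(S,s2(246,195),67),tri(T,t2(250,220),S,s2(246,195)))
P=np.array([onz(T,t2(*q),45) for q in [(287,95),(385,285),(190,380),(95,190)]])
print(P.mean(0),P.round(1),[np.linalg.norm(P[i]-P[(i+1)%4]) for i in range(4)])
b=T["color"].astype(int)
for n,uv,z in [("fitA",(259,204),30),("fitB",(258.5,177),30),("tube",(253.5,240),60),("coolant",(405,162),150),("blue",(265,142),60),("red",(322,228),60)]:
    print(n,onz(T,uv,z).round(0))
E
python3 m1.py
```

```text
cams [3.75196448e+02 5.87132463e-01 1.15114411e+03] [1165.87635486  341.01972709  954.83277381]
[646.8 208.   50. ]
[630.3 109.1  50. ]
[515.3 128.   50. ]
[531.9 227.3  50. ]
c [581.08341774 168.10791024  50.        ] [np.float64(100.25024386490912), np.float64(116.52369754930007), np.float64(100.68597317703254), np.float64(116.54650433157018)]
yaw x [np.float64(-9.569329082454573), np.float64(-9.355098799201652)]
yaw y [np.float64(-9.463558625924094), np.float64(-9.450574533201731)]
mark [603.8 168.1  67.7] 1.1
tickmidL [584.2 188.7  69.2] 1.3
tickmidR [578.7 155.3  70.9] 0.6
tick0L [603.1 186.8  64. ] 1.1
tick0R [596.8 150.9  64.8] 0.5
tick2L [566.4 192.4  63.3] 0.5
tick2R [560.8 158.6  64.5] 1.4
btn top@67 [ 590.40709747 -174.11297449   67.        ] [ 588.48855582 -172.95340403   67.        ] (array([ 589.68469454, -173.04409342,   68.43919287]), np.float64(1.838647667207807))
[ 588.09166534 -173.06785174   45.        ] [[ 645.4 -195.3   45. ]
 [ 567.1 -229.9   45. ]
 [ 531.2 -150.6   45. ]
 [ 608.7 -116.5   45. ]] [np.float64(85.64238064332194), np.float64(86.98966677427242), np.float64(84.56801936999908), np.float64(86.89036673904556)]
fitA [499. -10.  30.]
fitB [586. -11.  30.]
tube [386.  10.  60.]
coolant [ 596. -438.  150.]
blue [693. -35.  60.]
red [ 416. -201.   60.]
```

Call:
{"name": "jog_arm", "arguments": {
  "deltas": [
    [-22,0,-36,0,0],
    [-22,0,-36,0,0],
    [-22,0,-36,0,0],
    [-22,0,-36,0,0],
    [-22,0,-36,0,0],
    [-22,0,-36,0,0],
    [-22,0,-36,0,0],
    [-22,0,-36,0,0],
    [-22,0,-36,0,0],
    [-22,0,-36,0,0],
    [-22,0,-36,0,0],
    [-22,0,-36,0,0]
  ]
}}

```text
time_s: 1.75
ee_pos: [504.2, 251.1, 209.0]
tool_rot: [-90.0, -0.0, 76.7]
force: [-0.7, 0.9, 0.1]
width: -0.2
```

Call:
{"name": "jog_arm", "arguments": {
  "deltas": [
    [0,0,0,9.6,0],
    [0,0,0,9.6,0],
    [0,0,0,9.6,0],
    [0,0,0,9.6,0],
    [0,0,0,9.6,0],
    [0,0,0,9.6,0],
    [0,0,0,9.6,0],
    [0,0,0,9.6,0],
    [0,0,0,9.4,0],
    [0,0,0,0,0],
    [0,0,0,0,0]
  ]
}}

```text
time_s: 3.12
ee_pos: [503.3, 252.1, 208.9]
tool_rot: [-90.0, 0.0, -9.3]
force: [-0.0, -0.3, -0.4]
width: -0.1
```

```bash
cat >> h.py <<'E'
from scipy.spatial.transform import Rotation as Ro
def wrist(arm):
    s=arm.state();c=arm.camera("wrist")
    M=np.eye(4);M[:3,:3]=Ro.from_euler("xyz",s["tool_rot"],degrees=True).as_matrix();M[:3,3]=s["ee_pos"]
    c=dict(c);c["world_to_cam"]=np.linalg.inv(M@c["T_tool_cam"]);return c,s
E
python3 - <<'E'
from rig import arm
from h import *
import pickle
c,s=wrist(arm);pickle.dump(c,open("w1.pkl","wb"))
cv2.imwrite("pics/w1.png",c["color"])
print(s["ee_pos"],s["tool_rot"],proj(c,[582,171,74]))
E
```

```text
[503.29499848 252.13903127 208.86261967] [-8.99993923e+01  5.83401382e-03 -9.26744834e+00] [[352.74314458 237.32406305]]
```

View pics/w1.png

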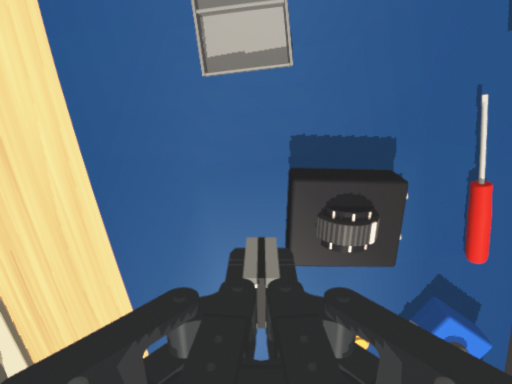

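The wrist view shows the wheel near (347,232), with the white mark at (373,232) on the +x side and the shut fingers at (262,250). I zoom in to refine it.

Run:
```python
import cv2
t=cv2.imread("pics/w1.png")[160:275,280:415]
cv2.imwrite("pics/w1c.png",cv2.resize(t,None,fx=5,fy=5,interpolation=cv2.INTER_NEAREST))
```

```text
(no output)
```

View pics/w1c.png

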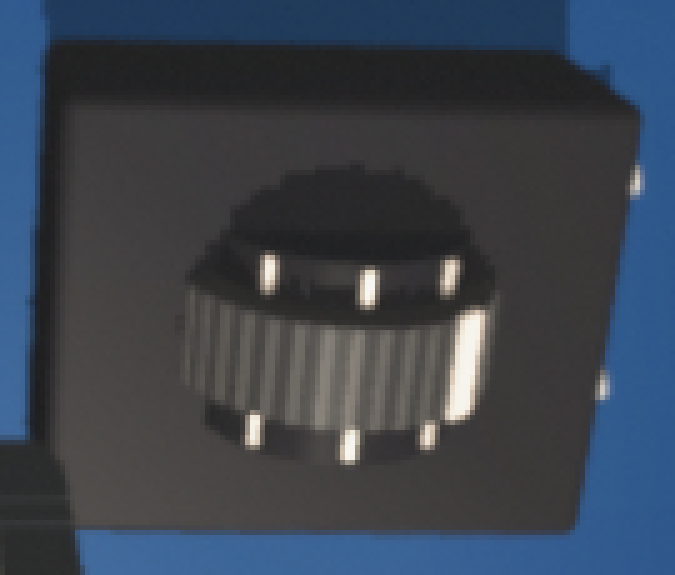

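Run:
```python
from h import *
import pickle
c=pickle.load(open("w1.pkl","rb"))
f=lambda x,y:(x/5+280-.4,y/5+160-.4)
a=onz(c,f(369,288),68);b=onz(c,f(349,446),68);m=onz(c,f(467,365),66)
print(a,b,(a+b)/2,np.linalg.norm(a-b),np.degrees(np.arctan2(a[1]-b[1],a[0]-b[0]))-90,m)
P=np.array([onz(c,f(*q),50) for q in [(640,112),(575,530),(65,104)]])
print(P, (P[1]+P[2])/2,np.linalg.norm(P[0]-P[1]),np.linalg.norm(P[0]-P[2]))
print(np.degrees(np.arctan2(*(P[0]-P[2])[[1,0]])),np.degrees(np.arctan2(*(P[0]-P[1])[[1,0]]))-90)
```

```text
[585.59265729 189.5193252   68.        ] [578.97335395 155.57182168  68.        ] [582.28300562 172.54557344  68.        ] 34.58682078628799 -11.03346130254181 [604.49948312 168.5462715   66.        ]
[[647.68682514 210.50163077  50.        ]
 [630.88326372 115.95268339  50.        ]
 [532.45666441 230.94937961  50.        ]] [581.66996406 173.4510315   50.        ] 96.03053226901906 117.03033954757707
-10.062467632834464 -10.07757839608476
```

Call:
{"name": "jog_arm", "arguments": {
  "deltas": [
    [33.6,0,-22.1,0,0],
    [33.6,0,-22.1,0,0],
    [33.6,0,-22.1,0,0],
    [0,30,0,0.7,0],
    [0,30,0,0,0],
    [0,30,0,0,0],
    [0,25,0,0,0],
    [0,0,0,0,0],
    [0,0,0,0,0]
  ]
}}

```text
time_s: 4.3
ee_pos: [592.5, 170.2, 95.0]
tool_rot: [-90.0, -0.1, -10.1]
force: [-1.6, 0.7, 1.3]
width: 0.0
```

Run:
```python
from rig import arm
from h import *
c,s=wrist(arm);cv2.imwrite("pics/w2.png",c["color"]);T=arm.camera("top");S=arm.camera("scene")
cv2.imwrite("pics/s2.png",cv2.resize(S["color"][170:270,240:360],None,fx=5,fy=5,interpolation=cv2.INTER_NEAREST))
print(s["ee_pos"],s["tool_rot"],s["force"],proj(c,s["ee_pos"]))
```

```text
[592.46363009 170.23379613  95.00831009] [-8.99596662e+01 -5.80786246e-02 -1.01372072e+01] [-1.59545333  0.71456278  1.29868954] [[259.69642255 234.02210871]]
```

View pics/w2.png

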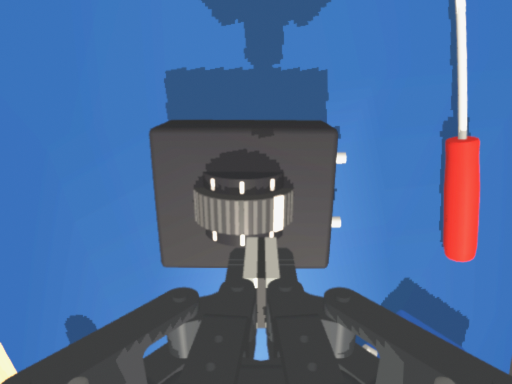

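View pics/s2.png

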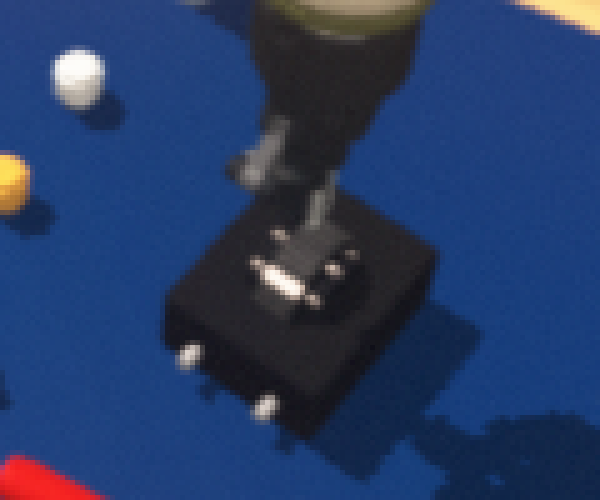

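Run:
```python
from rig import arm
from h import *
c,s=wrist(arm)
im=c["color"]
g=im.min(2); m=(g>170).astype(np.uint8); m[:150]=0;m[260:]=0;m[:,:195]=0;m[:,300:]=0
n,l,st,ce=cv2.connectedComponentsWithStats(m)
for i in range(1,n):
    if st[i,4]>5: print(ce[i].round(1),st[i],onz(c,ce[i],68).round(1),onz(c,ce[i],66).round(1))
print(s["ee_pos"],s["force"],s["tool_rot"])
```

```text
[212.2 183.9] [210 179   5  12  50] [568.2 195.   68. ] [567.8 194.5  66. ]
[271.5 184.4] [270 179   4  12  45] [603.  188.4  68. ] [602.9 187.8  66. ]
[241.1 187.2] [239 182   5  12  54] [584.8 189.9  68. ] [584.6 189.3  66. ]
[277.4 214.5] [269 195  15  44 411] [603.3 168.8  68. ] [603.2 168.   66. ]
[243.5 232.2] [240 212   7  34 102] [580.6 160.9  68. ] [580.3 160.   66. ]
[214.3 235.5] [212 231   5  10  41] [562.1 161.8  68. ] [561.6 160.9  66. ]
[592.5928083  170.37650629  95.21146984] [-0.84141807 -0.41101336 -0.31604045] [-89.92839074  -0.09027157 -10.15924351]
```

Call:
{"name": "jog_arm", "arguments": {
  "deltas": [
    [0,8,0,0,0],
    [0,6,0,0,0],
    [0,4,0,0,0],
    [0,0,0,0,0],
    [0,0,0,0,0]
  ]
}}

```text
time_s: 5.12
ee_pos: [592.0, 170.1, 76.0]
tool_rot: [-90.0, -0.0, -10.2]
force: [-0.0, -0.3, -0.0]
width: 0.1
```

Call:
{"name": "jog_arm", "arguments": {
  "deltas": [
    [0,1,0,0,0],
    [0,1,0,0,0],
    [0,1,0,0,0],
    [0,0,0,0,0]
  ]
}}

```text
time_s: 5.62
ee_pos: [591.8, 170.1, 72.8]
tool_rot: [-90.0, 0.0, -10.2]
force: [1.1, -0.2, -0.1]
width: 0.5
```

Call:
{"name": "jog_arm", "arguments": {
  "deltas": [
    [0,1,0,0,0],
    [0,0,0,0,0],
    [0,0,0,0,0]
  ]
}}

```text
time_s: 6.0
ee_pos: [591.9, 170.1, 71.9]
tool_rot: [-90.0, -0.0, -10.2]
force: [-1.2, -0.8, -0.6]
width: -0.1
```

Run:
```python
from rig import arm
from h import *
c,s=wrist(arm);cv2.imwrite("pics/w3.png",cv2.resize(c["color"][120:290,140:380],None,fx=3,fy=3,interpolation=cv2.INTER_NEAREST));S=arm.camera("scene")
cv2.imwrite("pics/s3.png",cv2.resize(S["color"][190:260,260:350],None,fx=7,fy=7,interpolation=cv2.INTER_NEAREST))
print(s["ee_pos"],s["tool_rot"],s["force"],arm.state()["force"])
```

```text
[591.88170034 170.1256539   71.90578992] [-8.99959614e+01 -1.03023966e-03 -1.01792012e+01] [-1.1963163  -0.79525982 -0.63389486] [ 0.20560688 -0.68576596 -0.84606455]
```

View pics/w3.png

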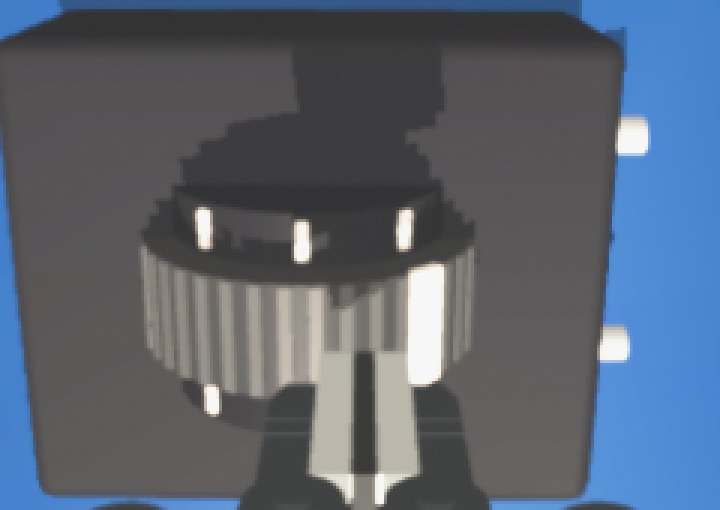

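View pics/s3.png

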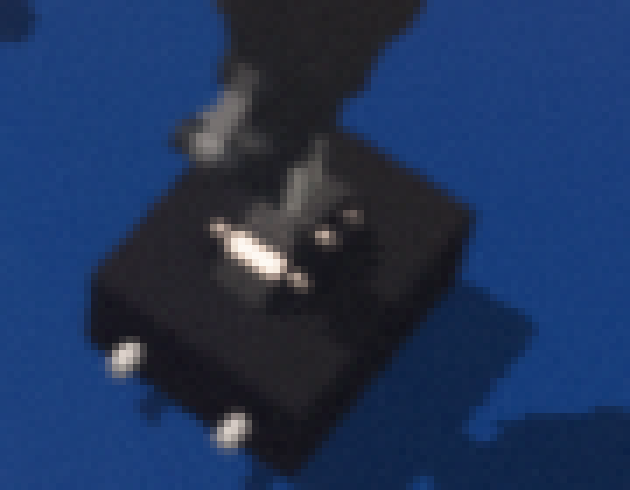

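Run:
```python
from rig import arm
from h import *
c,s=wrist(arm)
R=Ro.from_euler("xyz",s["tool_rot"],degrees=True).as_matrix();t=s["ee_pos"]
for z in (-11,0,11):
  for y in (0,-10,-20): print("tool z,y",z,y,proj(c,t+R@[0,y,z]))
C=np.array([582,172,74]);yb=np.array([.174,.985,0])
for k in (-11,0,11): print("crest",k,proj(c,C+k*yb))
T=arm.camera("top")["color"];cv2.imwrite("pics/t3.png",cv2.resize(T[140:215,165:245],None,fx=8,fy=8,interpolation=cv2.INTER_NEAREST))
cv2.imwrite("pics/w3f.png",c["color"])
print(s["force"],s["joint_pos"])
```

```text
tool z,y -11 0 [[259.73683283 252.29558137]]
tool z,y -11 -10 [[259.67051975 261.49795552]]
tool z,y -11 -20 [[259.59693825 271.72313424]]
tool z,y 0 0 [[259.69975455 234.02114478]]
tool z,y 0 -10 [[259.62973776 242.43500464]]
tool z,y 0 -20 [[259.55179505 251.8131086 ]]
tool z,y 11 0 [[259.66180502 214.99815819]]
tool z,y 11 -10 [[259.58792592 222.53384721]]
tool z,y 11 -20 [[259.50541959 230.95899015]]
crest -11 [[241.18352442 253.9597538 ]]
crest 0 [[240.71634538 235.52148211]]
crest 11 [[240.24069468 216.3176972 ]]
[ 0.20560688 -0.68576596 -0.84606455] [-40.67279604  25.47867023  25.95253143  95.37408744 -12.31595158
  61.98417805 -21.28050802]
```

View pics/t3.png

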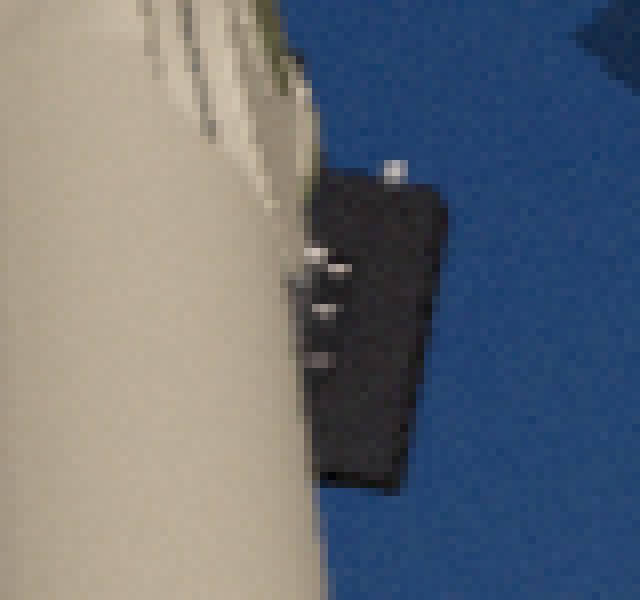

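View pics/w3f.png

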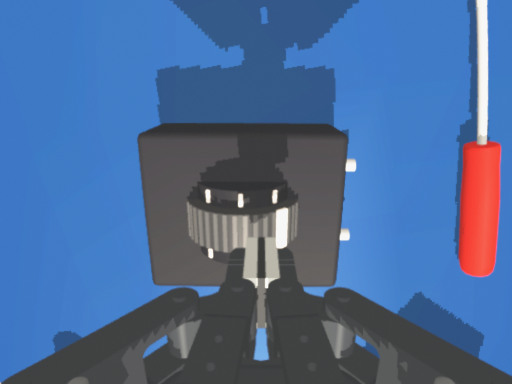

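Run:
```python
from rig import arm
from h import *
s=arm.state();S=arm.camera("scene")
R=Ro.from_euler("xyz",s["tool_rot"],degrees=True).as_matrix();t=s["ee_pos"]
k=9;x0,y0=275,195
im=cv2.resize(S["color"][y0:y0+55,x0:x0+60],None,fx=k,fy=k,interpolation=cv2.INTER_NEAREST)
im=cv2.convertScaleAbs(im,alpha=1.8,beta=10)
for z,col in ((-11,(0,0,255)),(0,(0,255,0)),(11,(255,0,255))):
  for y in (0,-15,-30):
    p=proj(S,t+R@[0,y,z])[0];print(z,y,p)
    cv2.circle(im,(int((p[0]-x0+.5)*k),int((p[1]-y0+.5)*k)),3,col,-1)
C=np.array([582,172,74]);p=proj(S,C)[0];cv2.circle(im,(int((p[0]-x0+.5)*k),int((p[1]-y0+.5)*k)),3,(255,255,0),-1)
cv2.imwrite("pics/s4.png",im)
```

```text
-11 0 [294.87741868 219.86159226]
-11 -15 [295.39063596 216.63583784]
-11 -30 [295.91537946 213.33708388]
0 0 [298.31749388 222.07256528]
0 -15 [298.8714429  218.85863331]
0 -30 [299.43788512 215.57166227]
11 0 [301.78501761 224.30115862]
11 -15 [302.38034148 221.09935605]
11 -30 [302.98914826 217.824482  ]
```

View pics/s4.png

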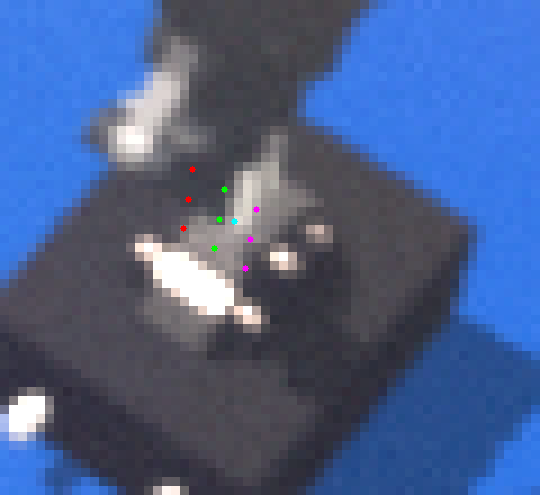

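Run:
```python
from rig import arm
from h import *
c,s=wrist(arm);S=arm.camera("scene")
R=Ro.from_euler("xyz",s["tool_rot"],degrees=True).as_matrix();t=s["ee_pos"]
for q in [(301.2,220.7),(300.5,221.5),(302,220)]:
    p,e=tri(c,(262,237.5),S,q);print(p,e,R.T@(p-t))
```

```text
[594.64869058 177.13511768  88.85206117] 2.317639241434728 [  1.47972999 -16.91037495   7.3544897 ]
[594.44881978 175.33880366  84.20780876] 3.1381332112299942 [  1.60028317 -12.26641144   5.55037144]
[594.93122862 179.12771294  93.5317385 ] 1.8531975469102795 [  1.40585224 -21.5897273    9.36641593]
```

Call:
{"name": "jog_arm", "arguments": {
  "deltas": [
    [0,1.5,0,0,0],
    [0,1.5,0,0,0],
    [0,0,0,0,0]
  ]
}}

```text
time_s: 6.72
ee_pos: [591.7, 170.1, 68.7]
tool_rot: [-90.0, 0.0, -10.2]
force: [0.6, 0.6, -0.8]
width: -0.0
```

Call:
{"name": "jog_arm", "arguments": {
  "deltas": [
    [0,1.5,0,0,0],
    [0,1.5,0,0,0],
    [0,0,0,0,0]
  ]
}}

```text
time_s: 7.1
ee_pos: [591.7, 170.1, 65.7]
tool_rot: [-90.0, 0.0, -10.2]
force: [-0.3, 0.1, 0.3]
width: -0.4
```

Call:
{"name": "jog_arm", "arguments": {
  "deltas": [
    [0,1,0,0,0],
    [0,1,0,0,0],
    [0,1,0,0,0],
    [0,0,0,0,0]
  ]
}}

```text
time_s: 7.6
ee_pos: [591.8, 170.1, 62.8]
tool_rot: [-90.0, 0.0, -10.2]
force: [-0.6, -0.2, 0.5]
width: -0.1
```

Run:
```python
from rig import arm
from h import *
c,s=wrist(arm);cv2.imwrite("pics/w5.png",cv2.resize(c["color"][150:290,160:360],None,fx=4,fy=4,interpolation=cv2.INTER_NEAREST))
print(s["ee_pos"],s["force"],arm.state()["force"],s["ft_torque"])
```

```text
[591.80002795 170.11761766  62.77460031] [-0.56860843 -0.22217752  0.46901547] [ 0.30686588 -0.33283299 -0.59609617] [ 0.00379634  0.06507146 -0.01194794]
```

View pics/w5.png

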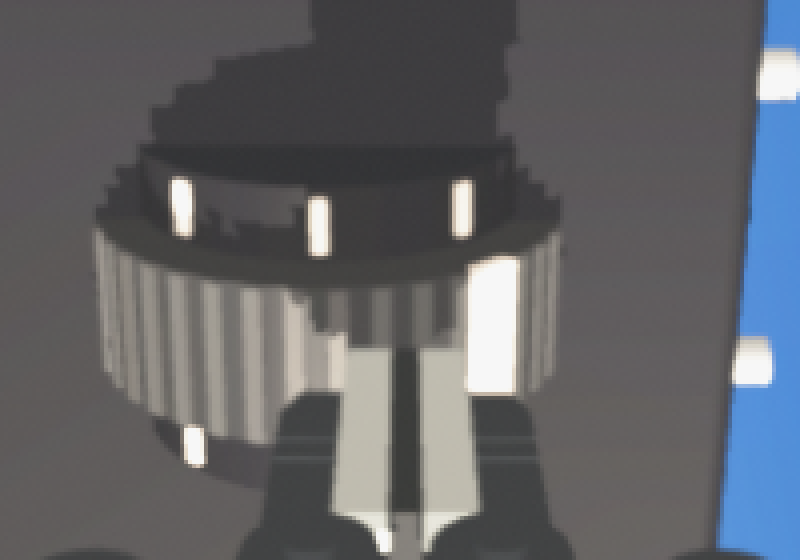

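Call:
{"name": "jog_arm", "arguments": {
  "deltas": [
    [0,1,0,0,0],
    [0,1,0,0,0],
    [0,1,0,0,0],
    [0,0,0,0,0]
  ]
}}

```text
time_s: 8.15
ee_pos: [591.8, 170.1, 59.8]
tool_rot: [-90.0, 0.0, -10.2]
force: [-0.1, 0.3, 0.7]
width: -0.0
```

Call:
{"name": "jog_arm", "arguments": {
  "deltas": [
    [0,1,0,0,0],
    [0,1,0,0,0],
    [0,1,0,0,0],
    [0,0,0,0,0]
  ]
}}

```text
time_s: 8.65
ee_pos: [591.8, 170.1, 56.8]
tool_rot: [-90.0, 0.0, -10.2]
force: [-0.2, 0.4, 0.4]
width: 0.0
```

Call:
{"name": "jog_arm", "arguments": {
  "deltas": [
    [0,1,0,0,0],
    [0,1,0,0,0],
    [0,0,0,0,0]
  ]
}}

```text
time_s: 9.02
ee_pos: [591.8, 170.1, 54.8]
tool_rot: [-90.0, 0.0, -10.2]
force: [0.6, 1.0, 0.9]
width: -0.2
```

Run:
```python
from rig import arm
from h import *
c,s=wrist(arm);cv2.imwrite("pics/w6.png",cv2.resize(c["color"][150:290,160:360],None,fx=4,fy=4,interpolation=cv2.INTER_NEAREST))
S=arm.camera("scene")["color"];k=9;x0,y0=270,190
cv2.imwrite("pics/s6.png",cv2.convertScaleAbs(cv2.resize(S[y0:y0+60,x0:x0+70],None,fx=k,fy=k,interpolation=cv2.INTER_NEAREST),alpha=1.8,beta=10))
print(s["ee_pos"],s["force"],arm.state()["force"],s["ft_torque"],s["joint_pos"],s["tau"])
```

```text
[591.78322147 170.12646145  54.78140141] [0.64588101 0.96988548 0.90534286] [-6.79453333e-02  1.05224169e-03 -1.08652330e+00] [ 0.02192188  0.00604923 -0.00584079] [-40.37534107  26.60441366  25.59665699  96.12856392 -12.88647246
  60.2060778  -20.88092117] [ 6.53638272e-03 -6.10882831e+01  8.82510245e+00 -3.39431727e+01
  8.30895442e-03 -1.83546270e-02  4.81060735e-03]
```

View pics/w6.png

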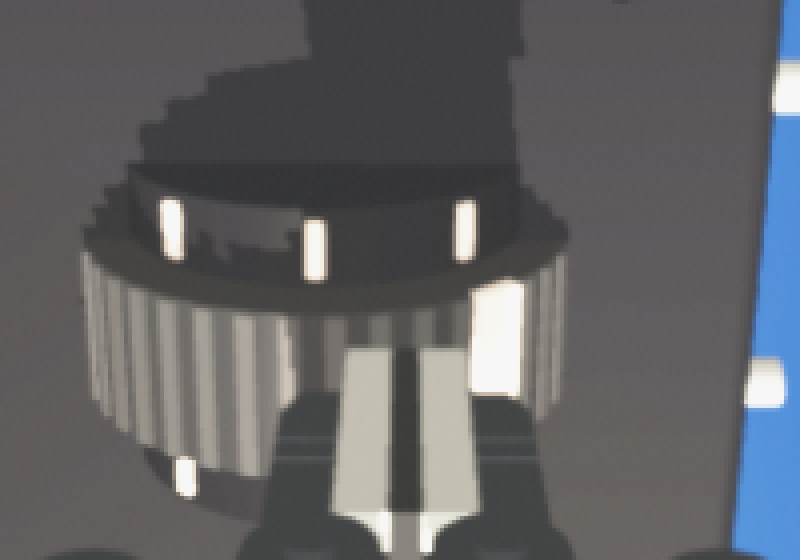

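View pics/s6.png

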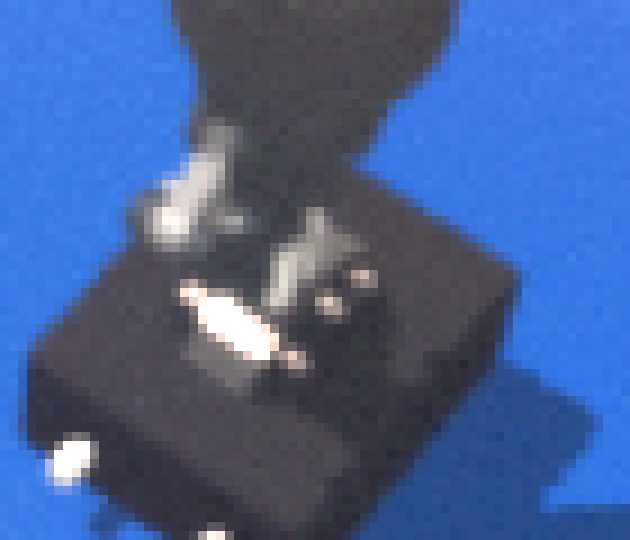

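Call:
{"name": "jog_arm", "arguments": {
  "deltas": [
    [0,1,0,0,0],
    [0,1,0,0,0],
    [0,1,0,0,0],
    [0,0,0,0,0]
  ]
}}

```text
time_s: 9.62
ee_pos: [591.8, 170.1, 51.8]
tool_rot: [-90.0, 0.0, -10.2]
force: [-0.1, -0.4, -0.1]
width: 0.2
```

Call:
{"name": "jog_arm", "arguments": {
  "deltas": [
    [0,1,0,0,0],
    [0,1,0,0,0],
    [0,1,0,0,0],
    [0,0,0,0,0]
  ]
}}

```text
time_s: 10.12
ee_pos: [592.3, 170.1, 49.3]
tool_rot: [-90.0, -0.0, -10.2]
force: [-0.1, 0.4, 5.6]
width: -0.4
```

Call:
{"name": "jog_arm", "arguments": {
  "deltas": [
    [0,1,0,0,0],
    [0,1,0,0,0],
    [0,0,0,0,0]
  ]
}}

```text
time_s: 10.5
ee_pos: [592.5, 170.1, 47.5]
tool_rot: [-90.0, -0.1, -10.2]
force: [-0.1, -1.0, 7.4]
width: -0.2
```

Run:
```python
from rig import arm
from h import *
c,s=wrist(arm);cv2.imwrite("pics/w7.png",cv2.resize(c["color"][150:290,160:360],None,fx=4,fy=4,interpolation=cv2.INTER_NEAREST))
print(s["ee_pos"],s["force"],arm.state()["force"],s["ft_torque"])
```

```text
[592.54885765 170.12176959  47.54904115] [-0.13662411 -1.03763216  7.43099226] [ 1.01791635 -1.1753044   6.98733549] [-0.25109444 -0.01183972  0.0218884 ]
```

View pics/w7.png

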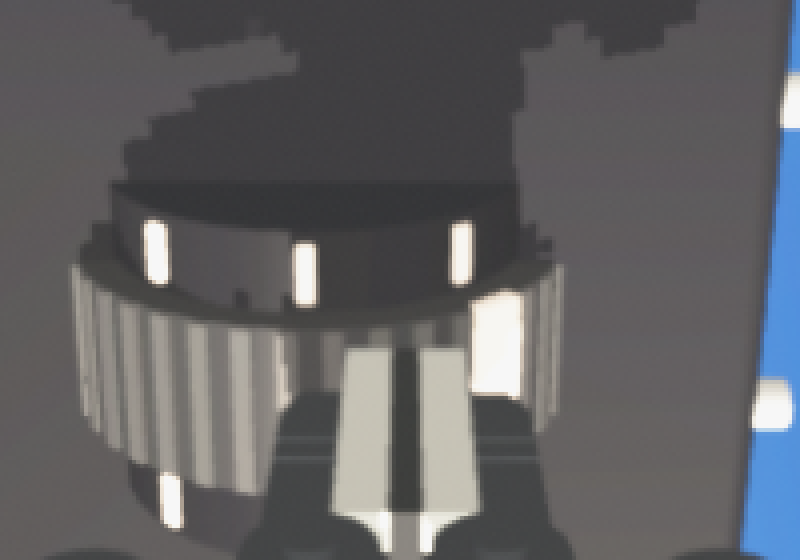

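Call:
{"name": "jog_arm", "arguments": {
  "deltas": [
    [-1.5,0,0,0,0],
    [-2,0,0,0,0],
    [-2,0,0,0,0],
    [-2,0,0,0,0],
    [0,0,0,0,0]
  ]
}}

```text
time_s: 11.18
ee_pos: [585.4, 171.4, 47.8]
tool_rot: [-90.0, -0.1, -10.2]
force: [0.9, -0.7, 8.5]
width: -0.2
```

Run:
```python
from rig import arm
from h import *
c,s=wrist(arm);cv2.imwrite("pics/w8.png",cv2.resize(c["color"][150:290,160:360],None,fx=4,fy=4,interpolation=cv2.INTER_NEAREST))
print(s["ee_pos"],s["force"],arm.state()["force"],s["ft_torque"])
```

```text
[585.41413507 171.41662967  47.82040464] [ 0.90562598 -0.68613381  8.47498261] [ 0.65398391 -1.03619284  7.4246416 ] [-0.23250016 -0.2160819   0.02397808]
```

View pics/w8.png

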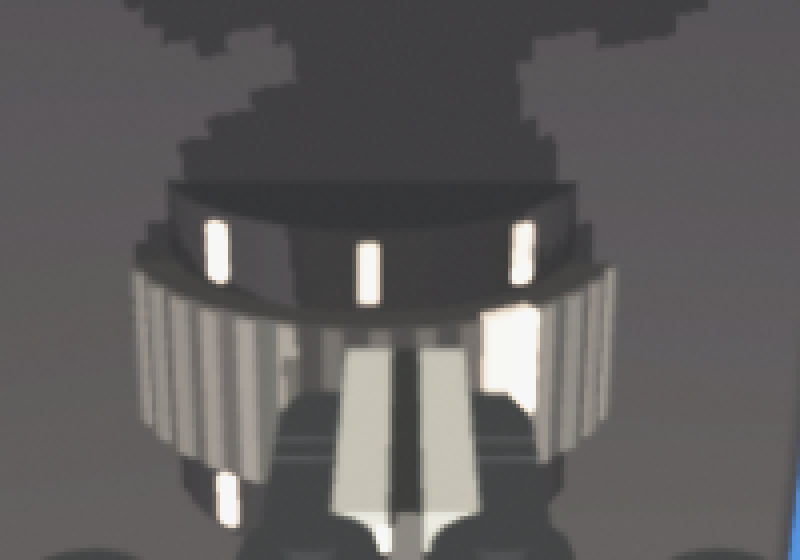

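Call:
{"name": "jog_arm", "arguments": {
  "deltas": [
    [-2,0,0,0,0],
    [-2,0,0,0,0],
    [-2,0,0,0,0],
    [-2,0,0,0,0],
    [-2,0,0,0,0],
    [-2,0,0,0,0],
    [-2,0,0,0,0],
    [0,0,0,0,0]
  ]
}}

```text
time_s: 12.22
ee_pos: [570.5, 174.2, 47.3]
tool_rot: [-90.0, 0.0, -10.2]
force: [-1.7, -1.6, 6.7]
width: -0.2
```

Run:
```python
from rig import arm
from h import *
c,s=wrist(arm);cv2.imwrite("pics/w9.png",cv2.resize(c["color"][150:290,160:360],None,fx=4,fy=4,interpolation=cv2.INTER_NEAREST))
print(s["ee_pos"],s["force"],arm.state()["force"],s["ft_torque"])
```

```text
[570.54938576 174.19992052  47.3375966 ] [-1.68195032 -1.58957122  6.74387739] [-2.02919896 -0.40476138  7.43685336] [-0.11000237  0.45634679 -0.01879585]
```

View pics/w9.png

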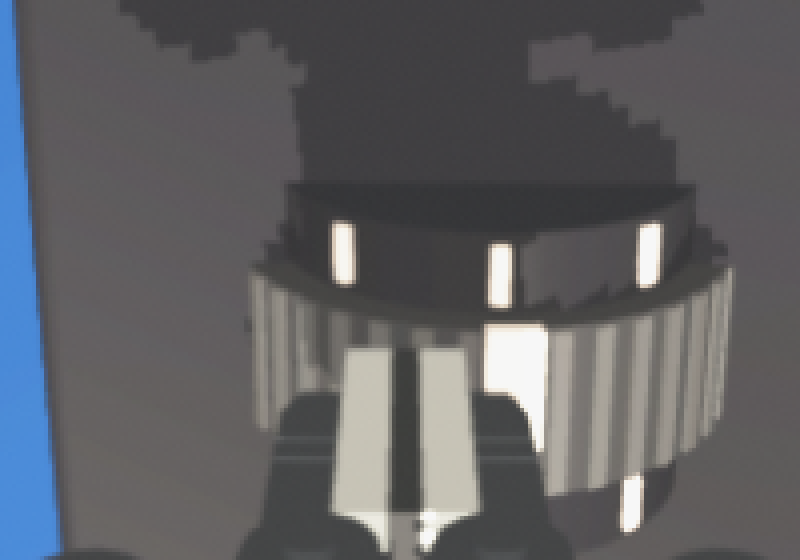

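The mark is at column 515 and the middle tick at 500, so the wheel is past half-way. I lift straight off and let it click.

Call:
{"name": "jog_arm", "arguments": {
  "deltas": [
    [0,-3,0,0,0],
    [0,-6,0,0,0],
    [0,-15,0,0,0],
    [0,-30,0,0,0],
    [0,-30,0,0,0],
    [0,-30,0,0,0],
    [0,0,0,0,0]
  ]
}}

```text
time_s: 13.15
ee_pos: [572.1, 174.2, 164.1]
tool_rot: [-89.8, -0.2, -10.2]
force: [0.7, 0.7, -1.9]
width: -0.4
```

Run:
```python
from rig import arm
from h import *
c,s=wrist(arm);cv2.imwrite("pics/w10.png",cv2.resize(c["color"][120:290,160:400],None,fx=3,fy=3,interpolation=cv2.INTER_NEAREST))
im=c["color"]
m=(im.min(2)>170).astype(np.uint8)
n,l,st,ce=cv2.connectedComponentsWithStats(m)
for i in range(1,n):
    p=onz(c,ce[i],70)
    if st[i,4]>5 and np.hypot(p[0]-582,p[1]-172)<45: print(ce[i].round(1),st[i],onz(c,ce[i],68).round(1),onz(c,ce[i],74).round(1))
print(s["ee_pos"],s["force"])
```

```text
[249.  158.9] [248 156   3   8  20] [567.4 195.4  68. ] [567.8 196.7  74. ]
[271.9 160.8] [271 157   3   9  21] [584.9 190.7  68. ] [585.  192.1  74. ]
[294.  159.3] [293 156   3   8  21] [602.4 188.7  68. ] [602.  190.1  74. ]
[272.2 186.2] [268 171  10  37 295] [581.6 169.9  68. ] [581.7 171.8  74. ]
[249.  199.7] [248 196   3   8  23] [561.1 162.   68. ] [561.6 164.   74. ]
[293. 200.] [292 196   3   9  23] [596.4 155.2  68. ] [596.2 157.4  74. ]
[572.12926327 174.24292284 164.08188317] [ 0.72341452  0.71812811 -1.85267082]
```

View pics/w10.png

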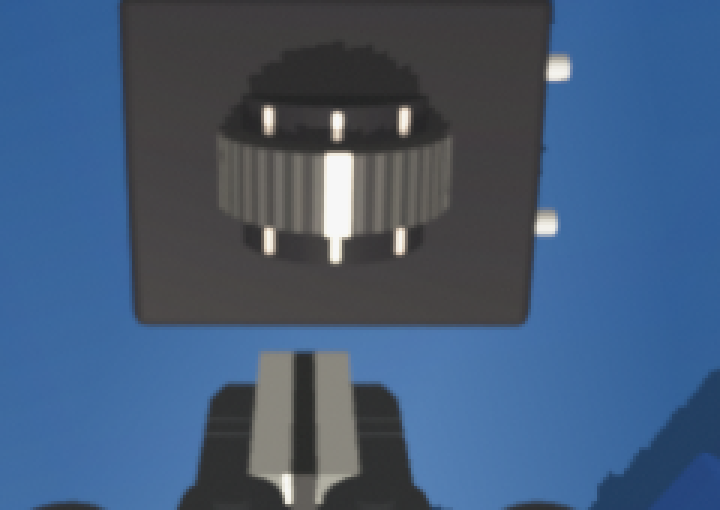

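The mark (272.2,186) lies in line with the middle ticks (271.9 and about 271.5), at world (581.7,171.8), so the wheel is in the middle notch and the box hasn't moved. Now to the start button.

Call:
{"name": "jog_arm", "arguments": {
  "deltas": [
    [7.9,0,-34,0,0],
    [7.9,0,-34,0,0],
    [7.9,0,-34,0,0],
    [7.9,0,-34,0,0],
    [7.9,0,-34,0,0],
    [7.9,0,-34,0,0],
    [7.9,0,-34,0,0],
    [7.9,0,-34,0,0],
    [7.9,0,-34,0,0],
    [7.9,0,-34,0,0],
    [0,0,0,0,0],
    [0,0,0,0,0]
  ]
}}

```text
time_s: 14.7
ee_pos: [588.1, -173.9, 160.2]
tool_rot: [-90.0, 0.1, -10.2]
force: [1.0, 0.4, -0.4]
width: 0.3
```

Run:
```python
from rig import arm
from h import *
c,s=wrist(arm);cv2.imwrite("pics/w11.png",c["color"])
print(s["ee_pos"],s["force"],s["tool_rot"],proj(c,[589.5,-173.5,67]))
```

```text
[ 588.0947721  -173.89724018  160.15730745] [ 0.95357629  0.41071561 -0.40807278] [-8.99765393e+01  7.36425730e-02 -1.01632391e+01] [[261.91716199 183.16581594]]
```

View pics/w11.png

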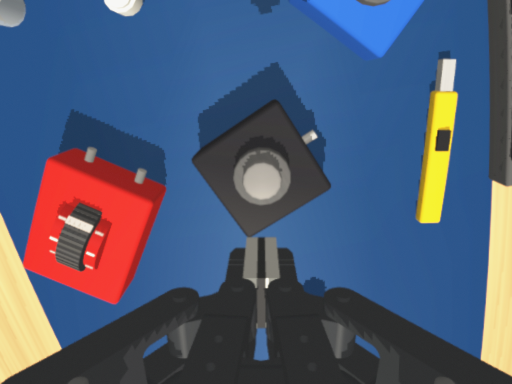

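Call:
{"name": "jog_arm", "arguments": {
  "deltas": [
    [2,20,1,0,0],
    [0,25,0,0,0],
    [0,25,0,0,0],
    [0,25,0,0,0],
    [0,12,0,0,0],
    [0,0,0,0,0],
    [0,0,0,0,0]
  ]
}}

```text
time_s: 15.62
ee_pos: [591.1, -174.1, 54.6]
tool_rot: [-90.0, -0.1, -10.2]
force: [-0.7, 0.1, -0.7]
width: -0.2
```

Run:
```python
from rig import arm
from h import *
c,s=wrist(arm);cv2.imwrite("pics/w12.png",cv2.resize(c["color"][120:290,140:380],None,fx=3,fy=3))
print(s["ee_pos"],s["force"],s["tool_rot"])
```

```text
[ 591.07655137 -174.06781608   54.63720076] [-0.74051371  0.07952065 -0.69416716] [-8.99968793e+01 -6.70513680e-02 -1.01699895e+01]
```

View pics/w12.png

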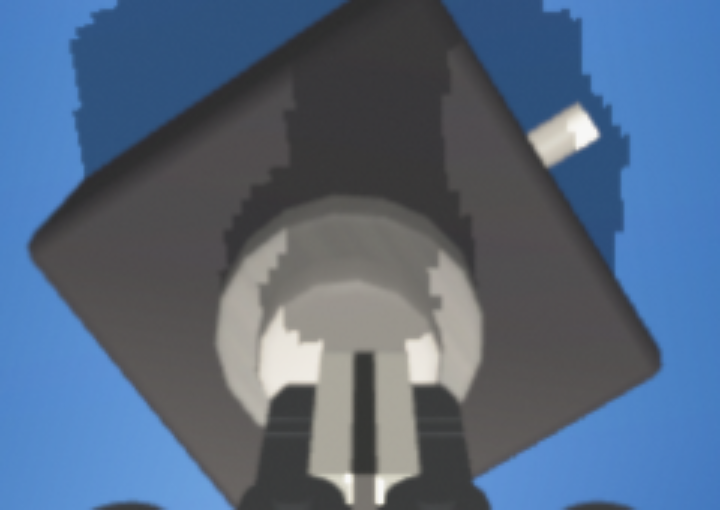

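Call:
{"name": "jog_arm", "arguments": {
  "deltas": [
    [-2,3,1,0,0],
    [0,3,0,0,0],
    [0,2,0,0,0],
    [0,1,0,0,0],
    [0,1,0,0,0],
    [0,0,0,0,0]
  ]
}}

```text
time_s: 16.42
ee_pos: [588.6, -172.7, 43.9]
tool_rot: [-90.0, 0.0, -10.2]
force: [-2.1, 0.1, 2.0]
width: 0.0
```

Call:
{"name": "jog_arm", "arguments": {
  "deltas": [
    [0,1,0,0,0],
    [0,1,0,0,0],
    [0,1,0,0,0],
    [0,0,0,0,0]
  ]
}}

```text
time_s: 16.92
ee_pos: [588.8, -172.7, 40.9]
tool_rot: [-90.0, -0.0, -10.2]
force: [-2.3, 2.1, 4.6]
width: -0.1
```

Call:
{"name": "jog_arm", "arguments": {
  "deltas": [
    [0,1,0,0,0],
    [0,1,0,0,0],
    [0,0,0,0,0]
  ]
}}

```text
time_s: 17.3
ee_pos: [588.8, -172.7, 38.9]
tool_rot: [-90.0, -0.0, -10.2]
force: [-2.0, 0.5, 4.4]
width: 0.0
```

Call:
{"name": "jog_arm", "arguments": {
  "deltas": [
    [0,1,0,0,0],
    [0,1,0,0,0],
    [0,0,0,0,0]
  ]
}}

```text
time_s: 17.68
ee_pos: [588.9, -172.8, 38.5]
tool_rot: [-89.9, -0.0, -10.2]
force: [-8.3, 2.4, 20.4]
width: 0.0
```

The force rose from 4.4 to 20.4 N, so the button is on its stop. Lifting off.

Call:
{"name": "jog_arm", "arguments": {
  "deltas": [
    [0,-3,0,0,0],
    [0,-6,0,0,0],
    [0,-12,0,0,0],
    [0,-30,0,0,0],
    [0,-40,0,0,0],
    [0,-40,0,0,0],
    [0,-20,0,0,0],
    [0,0,0,0,0],
    [0,0,0,0,0]
  ]
}}

```text
time_s: 18.8
ee_pos: [588.3, -172.5, 187.0]
tool_rot: [-90.0, 0.1, -10.2]
force: [-0.2, 0.8, -0.2]
width: -0.4
```

Run:
```python
from rig import arm
from h import *
c,s=wrist(arm);cv2.imwrite("pics/w13.png",c["color"])
S=arm.camera("scene");T=arm.camera("top")
k=8
a=cv2.resize(S["color"][150:210,160:230],None,fx=5,fy=5,interpolation=0);b=cv2.resize(S["color"][195:255,265:335],None,fx=5,fy=5,interpolation=0)
d=cv2.resize(T["color"][140:200,170:240],None,fx=5,fy=5,interpolation=0)
cv2.imwrite("pics/s13.png",np.hstack([a,b]));cv2.imwrite("pics/s13f.png",S["color"])
print(s["time_s"],s["ee_pos"],s["force"])
s0=cv2.imread("pics/scene0.png").astype(int)
dd=(np.abs(S["color"].astype(int)-s0).max(2)>60).astype(np.uint8);n,l,st,ce=cv2.connectedComponentsWithStats(dd)
for i in range(1,n):
    if st[i,4]>8: print(ce[i].round(0),st[i])
```

```text
18.8 [ 588.31271374 -172.49531885  186.97146621] [-0.1748033   0.8340497  -0.20903444]
[149.  10.] [127   0  57  29 880]
[216.   2.] [213   0   9   6  31]
[322.  14.] [314   0  24  31 176]
[360.  18.] [351   0  24  58 551]
[176.  25.] [160   6  33  36 794]
[315.  41.] [302  20  32  46 670]
[180.  99.] [ 157   56   44   85 1847]
[168.  67.] [163  62  11  11 101]
[157.  78.] [154  73  10   9  22]
[386. 112.] [370 105  29  15  82]
[335. 118.] [331 115  10   8  24]
[164. 121.] [161 117   6   9  26]
[450. 190.] [ 343  125  169  120 6620]
[403. 127.] [401 125   4   4  10]
[226. 223.] [225 217   4  12  25]
[301. 218.] [297 216   9   6  26]
[296. 226.] [292 223   9   7  39]
[379. 235.] [377 234   6   4   9]
[386. 239.] [384 235   6   9  20]
[379. 247.] [372 242  13  10  35]
[400. 249.] [395 244  13   9  31]
```

View pics/w13.png

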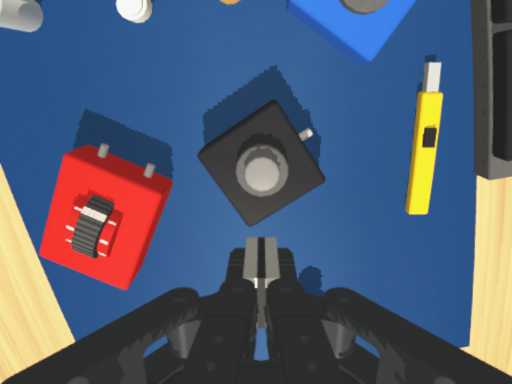

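View pics/s13f.png

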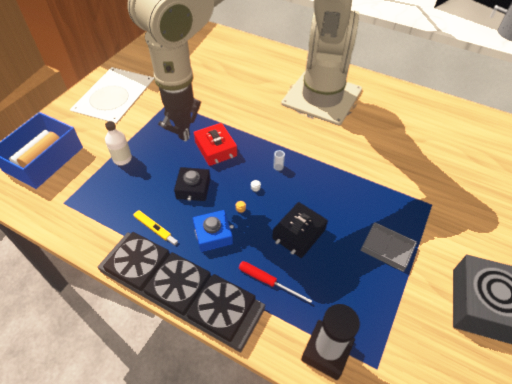

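View pics/s13.png

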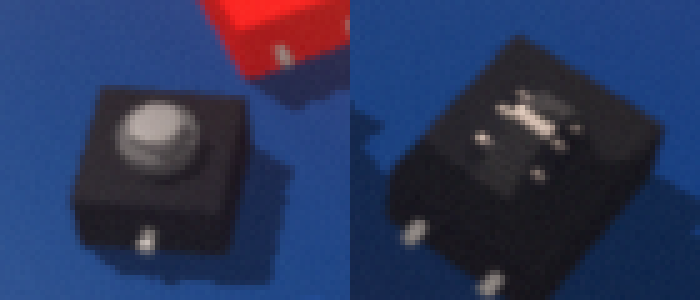

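Run:
```python
from rig import arm
print(arm.hand_in()); print(arm.state()["time_s"])
```

```text
the job is handed in; nothing more can be done
None
the job is handed in; nothing more can be done
```

The wheel is in its middle notch, the start button was pushed to its stop and let go, and I handed the job in at about 19 s. The hand-in gives no verdict.

- **Wheel:** I pressed it with the shut fingertips at about 7–8 N and rolled its top about 21 mm towards the robot, then lifted straight off. The next wrist picture showed the white mark in line with the middle ticks, within about 1 px. The box was where it had been, to within measuring error.
- **Button:** I pressed it until the force rose from about 4.5 N to 20.4 N, after about 5–6 mm of travel. That is the button on its stop, and well under 40 N. I then lifted the tool to 187 mm, well clear.
- **Last checks:** After lifting off, the wrist force was about 0. The scene picture showed no change at the start box from the first picture, so the button is back up, and the mark was still at the wheel's crest. The only other changes I saw were the arm and what look like shadows.

**One disagreement:** the fingertips first touched with the reported TCP about 24 mm lower than the stated heights imply, at both boxes. The pictures also showed the tips that far behind it. I found each contact by force in 1 to 3 mm steps and did not rely on the TCP height.

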